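# Size a kiln prop in the ring gauge

### The arm

A 6-joint arm with a two-finger parallel gripper is mounted at the origin on the work surface; the furniture and walls round the work are solid. World frame = base frame: x ahead of the robot, y to its left, z up, the work surface at z = 0. Lengths are in m, angles in rad, forces in N, time in s.
With the tool pointing down it reaches from about 0.325 to 0.85 m from the base axis. Payload 15.5 kg.
Tool frame: the origin (TCP) lies midway between the tips of the shut fingers; the grasp point (between the pads) lies 19 mm behind it (grip_point_offset is the x of the grasp point in the tool frame, in m); x points along the fingers, y is the direction in which the jaws open and shut, and the axes are right-handed (so a half turn about x gives the same grasp; the last joint's range is limited). The gripper opens to 91 mm and grips with 3 to 60 N. Pads are 32 mm wide; open, the fingers measure 118 mm over their backs; the gripper's body (76 mm by 178 mm) begins 60 mm behind the grasp point.
Start: joints at [1.23, 0.494, 1.345, -0, 1.302, -0.096], TCP at [0.152, 0.606, 0.181] pointing down, gripper open.
Joint ranges: [-2.91, 2.91], [-0.82, 2.16], [0.22, 2.67], [-1.22, 4.37], [0.12, 2.79], [-3.08, 3.08]. Speed limits (rad/s): [1.89, 1.89, 2.57, 3.01, 3.01, 3.01].

### API

Orientations are given as a unit quaternion [x, y, z, w].
In Python, from rig import read_state, snapshot, camera_info, job_done, regions_of, grip_point_offset gives the robot as it stands. The module is installed in compiled form; this text tells all that it offers.
- The arm moves only by the shell command python3 -m inch 'ROWS' [FORCE]. ROWS is JSON, a list that holds one entry, the list of rows, each a list of 7 numbers: the shift along the tool's x, y, z in m, then the turn, a rotation vector about the tool's x, y, z in rad, then the closure in counts, from 0 (fully open) to 255 (shut). A call has 1 to 10 rows; each row shifts and turns the pose as measured when the row begins, along the tool's axes as they then stand; what a row does not reach is not made up. A row lasts 1/12 s, in which the tool goes at most 41.7 mm and 7.16 degrees, less where a joint would pass 70% of its speed; a pose out of reach is approached as far as the arm can. A call with a gripper value outside its range is refused whole. The fingers move at their own pace and stop on an object; FORCE is the grip in N (left out, the last holds). Time passes only in rows, so rows that do not move let the fingers close. It gives the time, the measured TCP pose, the force and the opening at its end, in the units of the state.
- read_state(): the state, without advancing time (a new reading comes with each control period).
- snapshot(name): name is "scene" or "top" or "wrist"; returns the picture (480x640x3 uint8, red, green, blue); there is no depth.
- camera_info(name): a dict with "camera_matrix" (3x3 intrinsics, pixels), "T" (4x4, takes a point from camera to world coordinates); the wrist camera has in their place "hand_eye" (4x4, takes a point from camera to tool coordinates, whose origin is the TCP and whose axes are the tool frame's). Camera axes: x right, y down, z forward; pixel columns grow to the right and rows downward; lengths in m; the calibration is good to about 2 mm. A picture is of the moment at which its call begins: read the wrist's pose just before it. camera_info takes no time and is no camera call.
- job_done(): hands the job in, once; it reports no verdict.
Trained networks look in the newest picture that a camera, given by its name, has taken for a name from the list of things; names that differ only in an ending like _2 or _b are one class to them, and where a whole thing is asked for, a point or a joint stands for the part that bears it (a point fixed in the world has none). Each returns a list of dicts, best first, with "p" (0 to 1); they miss things now and then, are a little off and sometimes report something else, mostly with a low value. They report only what shows in the picture. A call takes as long as a camera call. They do not tell look-alikes from the thing itself.
- regions_of(camera, thing): "pixels" (480x640 bool, what is visible of it) and "bbox" ([left, top, right, bottom] in pixels, round what is visible of it).
The state is a dict: "t": time; "qpos": joint angles; "joint_velocities": joint speeds; "joint_efforts": joint torques, N m; "tcp_pos": TCP position; "orientation": TCP orientation; "contact_force": force on the tool from outside, world axes, zero at the start; "moment": the same for the moment, N m; "finger_gap": finger opening in m.
Only numpy, scipy, OpenCV 4.12 (cv2) and the standard library are available. Lean on these libraries where they do the work, as an engineer would, in place of code of your own. Each camera call takes 0.05 s, during which the arm holds its last target.

### The job

Gauge the kiln prop that lies in the trough of the ring gauge: hold the red thumb tab of the follower down and slide the follower along, so that it pushes the prop through the row of shrinking rings until one of them stops it. Then let go of the tab there, so that the follower stays latched in the notch of that ring and shows the size. Leave the two waiting props in their lanes.

Things in the scene. Friction and masses are not known exactly. Their poses are not given: they have to be found in the camera images.
- ring_gauge: Fixed gauge on an L-shaped plywood board, 325 x 240 x 12 mm overall. Origin: on the bench, under the trough's centre line. x: the way the prop is pushed, to the rings; z up; -y: side with the red tab, facing the robot. Trough: two steel rails along x at y = 0, axes 30 mm up, with one prop on them. Two lanes of the same rails at y = +62 and +112 mm hold the two waiting props; which prop lies where varies.
- ring1_mouth (a point): Centre of the first ring's bore, at its entry face. Four upright steel rings, 10 mm thick, stand in a row across the trough, entry faces at x = 40, 66, 92 and 118 mm (gauge frame), bores 43, 38, 33 and 28 mm, tops at most 81 mm above the bench. The rails run on through the bores.
- follower (a joint): How far the grey follower has slid toward the rings, m: 0 = home, where it starts, latched; 0.122 = end of travel. Its black round pusher face stands across the trough at x = -0.100 m + this value (gauge frame) and pushes the prop's rear end, at the start 6 to 20 mm ahead of it. Friction about 1 N plus the prop's. It slides only while the red tab is held down.
- latch_home (a point): Latch pin's home notch in the aluminium plate along the robot's side of the gauge (50 mm high, 27 mm from the tab's centre line). The pin, on the tab, catches in notches with 2.5 mm play either way at follower = 0 (home), 0.0305, 0.0565, 0.0825, 0.1085 m (one for each ring: the place the follower has when a prop's nose meets that ring). One to four dots mark them.
- thumb_tab (a joint): How far the red tab on the follower is pressed down, m: 0 = up (pin in a notch, follower latched), 0.010 = fully down; beyond 0.006 the pin is clear of the notches. A spring lifts it: 2 N at the start of the press, 4 N at 0.006, 5.5 N fully down. Let go between notches, it stays about half down until the follower reaches one.
- tab_top (a point): Centre of the upper surface of the red thumb tab, 64 mm above the bench when up; moves with tab and follower. Tab: 54 mm long along the gauge's x, 32 mm wide, an 8 mm high lip across its front end (toward the rings), a 4 mm lip across its rear end, 44 mm clear between them. At the start at x = -130, y = -60 mm in the gauge frame.
- white_nose (a point): Centre of the front end (the end toward the rings) of the off-white kiln prop: a fired tube, 40 mm in diameter and 110 mm long, lying along the gauge's x, its axis 51 mm above the bench. Either in the trough (y = 0 in the gauge frame) or in a waiting lane (y = +62 or +112 mm). Its size lets it through the rings before ring 2; ring 2 stops it.
- pink_nose (a point): Centre of the front end (the end toward the rings) of the pinkish-buff kiln prop: a fired tube, 35 mm in diameter and 110 mm long, lying along the gauge's x, its axis 48 mm above the bench. Either in the trough (y = 0 in the gauge frame) or in a waiting lane (y = +62 or +112 mm). Its size lets it through the rings before ring 3; ring 3 stops it.
- grey_nose (a point): Centre of the front end (the end toward the rings) of the dark grey kiln prop: a fired tube, 30 mm in diameter and 110 mm long, lying along the gauge's x, its axis 45 mm above the bench. Either in the trough (y = 0 in the gauge frame) or in a waiting lane (y = +62 or +112 mm). Its size lets it through the rings before ring 4; ring 4 stops it.
- prop_white: The same off-white kiln prop, origin half-way along it on its underside (as it starts), x along its axis toward the rings.
- prop_pink: The same pinkish-buff kiln prop, origin half-way along it on its underside (as it starts), x along its axis toward the rings.
- prop_grey: The same dark grey kiln prop, origin half-way along it on its underside (as it starts), x along its axis toward the rings.
Things that resemble listed ones, but are neither listed nor needed, are in the scene too. Of the things shaped like the prop_grey, the grey one is meant.

How it is judged:
On the way:
1. with the tab held down, the follower is sliding and has pushed the prop's nose into the first ring (value of joint thumb_tab above 0.003 m and ((y of white_nose in the frame of ring_gauge between -0.012 and 0.012 m and x of white_nose in the frame of ring_gauge above 0.043 m) or (y of pink_nose in the frame of ring_gauge between -0.012 and 0.012 m and x of pink_nose in the frame of ring_gauge above 0.043 m) or (y of grey_nose in the frame of ring_gauge between -0.012 and 0.012 m and x of grey_nose in the frame of ring_gauge above 0.043 m))), for 0.05 s.
At the end, for the whole second after the job is handed in: The prop from the trough lies in the rings, its nose at the ring that stops it (at most 5 mm short; off-white: ring 2, pinkish: ring 3, dark grey: ring 4); the follower rests in that ring's notch (within 5 mm) and the red tab is up again (less than 2.5 mm down) (((y of white_nose in the frame of ring_gauge between -0.012 and 0.012 m and x of white_nose in the frame of ring_gauge between 0.061 and 0.069 m and value of joint follower between 0.0515 and 0.0615 m and angle between the x axis of prop_white and the x axis of ring_gauge, either way round below 0.12 rad) or (y of pink_nose in the frame of ring_gauge between -0.012 and 0.012 m and x of pink_nose in the frame of ring_gauge between 0.087 and 0.095 m and value of joint follower between 0.0775 and 0.0875 m and angle between the x axis of prop_pink and the x axis of ring_gauge, either way round below 0.12 rad) or (y of grey_nose in the frame of ring_gauge between -0.012 and 0.012 m and x of grey_nose in the frame of ring_gauge between 0.113 and 0.121 m and value of joint follower between 0.1035 and 0.1135 m and angle between the x axis of prop_grey and the x axis of ring_gauge, either way round below 0.12 rad)) and value of joint thumb_tab below 0.0025 m and velocity of joint follower between -0.01 and 0.01 m/s); the robot touches nothing.
It fails at once if a waiting prop is moved by more than 15 mm ((y of white_nose in the frame of ring_gauge above 0.03 m and distance of white_nose from where it was at the start of the episode above 0.015 m) or (y of pink_nose in the frame of ring_gauge above 0.03 m and distance of pink_nose from where it was at the start of the episode above 0.015 m) or (y of grey_nose in the frame of ring_gauge above 0.03 m and distance of grey_nose from where it was at the start of the episode above 0.015 m)).
It also fails if it takes over 35 s, if anything falls off the work surface, if the arm or the gripper's body presses on something with over 40 N, if the wrist force passes 120 N, or if a joint passes its speed limit or range.

## Working session

There is one attempt and no reset: what is moved stays moved. The work goes in short steps, Python scripts to look and compute and a shell command to move; the robot and the scene stay as the last step left them, time stands still between calls to the robot, and variables do not carry over. Pictures are saved under pics/ and viewed, and the job is handed in when it is done.

```bash
mkdir -p pics; cat > h.py <<'E'
import numpy as np, cv2
from rig import *
from scipy.spatial.transform import Rotation as R
def save(n,f):
    im=snapshot(n); cv2.imwrite('pics/'+f,im[:,:,::-1]); return im
def camT(n):
    c=camera_info(n); K=np.array(c['camera_matrix'])
    if 'T' in c: return K,np.array(c['T'])
    s=read_state(); T=np.eye(4); T[:3,:3]=R.from_quat(s['orientation']).as_matrix(); T[:3,3]=s['tcp_pos']
    return K,T@np.array(c['hand_eye'])
def toplane(n,uv,z,KT=None):
    K,T=KT or camT(n); d=T[:3,:3]@np.linalg.solve(K,[uv[0],uv[1],1]); o=T[:3,3]
    return o+d*(z-o[2])/d[2]
def proj(n,P,KT=None):
    K,T=KT or camT(n); p=np.linalg.inv(T)@np.r_[P,1]; q=K@p[:3]; return q[:2]/q[2]
E
python3 - <<'E'
from h import *
for n in ['scene','top']:
    save(n,n+'0.png'); K,T=camT(n); print(n,T[:3,3].round(3),K[0,0])
    for th in ['ring_gauge','thumb_tab','prop_white','prop_pink','prop_grey']:
        for r in regions_of(n,th)[:2]:
            ys,xs=np.nonzero(r['pixels']); print(th,round(r['p'],2),r['bbox'],xs.mean().round(1),ys.mean().round(1))
s=read_state(); print(s['t'],s['tcp_pos'],s['orientation'],s['finger_gap'],s['contact_force'],grip_point_offset)
E
```

```text
scene [0.324 0.534 0.689] 453.10619541404196
ring_gauge 0.61 [216.1, 192.6, 393.7, 352.1] 313.5 277.6
thumb_tab 0.79 [314.5, 281.5, 339.3, 315.8] 328.6 299.5
prop_white 0.92 [297.1, 221.0, 340.1, 281.6] 318.4 251.7
prop_pink 0.98 [263.4, 218.8, 307.3, 273.8] 287.0 245.1
prop_grey 0.96 [351.9, 169.7, 399.5, 190.6] 374.2 178.1
prop_grey 0.79 [240.4, 213.0, 284.9, 262.4] 263.7 238.3
top [0.44  0.009 1.042] 507.84043551706816
ring_gauge 0.68 [231.0, 181.0, 403.9, 302.1] 309.5 250.0
thumb_tab 0.82 [245.4, 269.5, 273.9, 292.7] 260.2 278.7
prop_white 0.95 [277.7, 227.1, 336.8, 253.0] 309.3 243.1
prop_pink 0.68 [280.3, 198.4, 335.4, 225.2] 304.4 212.9
prop_grey 0.97 [272.1, 179.4, 329.9, 197.9] 301.2 189.3
prop_grey 0.96 [438.2, 210.0, 465.9, 269.7] 450.2 239.8
0.6 [0.15204989 0.60621084 0.18071561] [ 0.08667911  0.70177889 -0.08669304  0.70176737] 0.09174797107450772 [-0.16716645  0.00733493  0.92775211] -0.0188
```

View pics/top0.png

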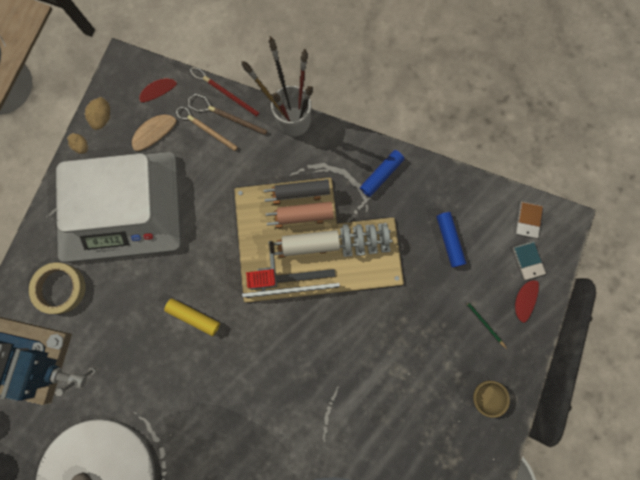

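View pics/scene0.png

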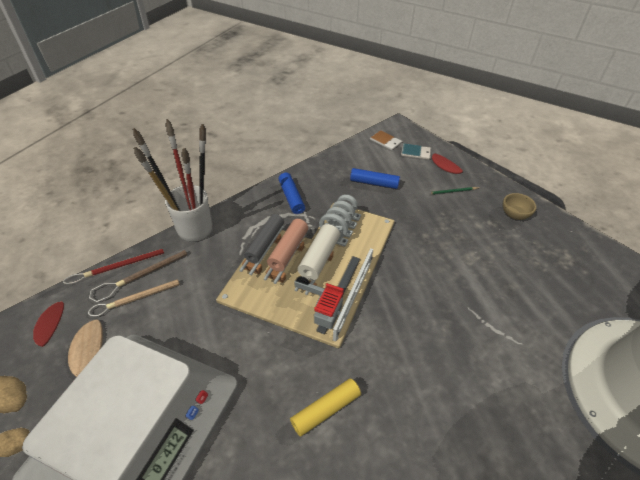

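```bash
python3 - <<'E'
from h import *
im=cv2.imread('pics/top0.png')[170:310,220:410]; cv2.imwrite('pics/top0z.png',cv2.resize(im,None,fx=4,fy=4,interpolation=cv2.INTER_CUBIC))
s=camT('top')[1]; print(s.round(3))
m=R.from_quat(read_state()['orientation']).as_matrix(); print(m.round(3))
print(np.array(camera_info('wrist')['hand_eye']).round(3))
E
```

```text
[[ 0.017 -0.985  0.171  0.44 ]
 [-1.    -0.014  0.016  0.009]
 [-0.013 -0.172 -0.985  1.042]
 [ 0.     0.     0.     1.   ]]
[[-0.     0.243  0.97 ]
 [-0.     0.97  -0.243]
 [-1.    -0.    -0.   ]]
[[-0.001 -0.236  0.972 -0.205]
 [ 1.     0.     0.001  0.   ]
 [-0.001  0.972  0.236 -0.065]
 [ 0.     0.     0.     1.   ]]
```

View pics/top0z.png

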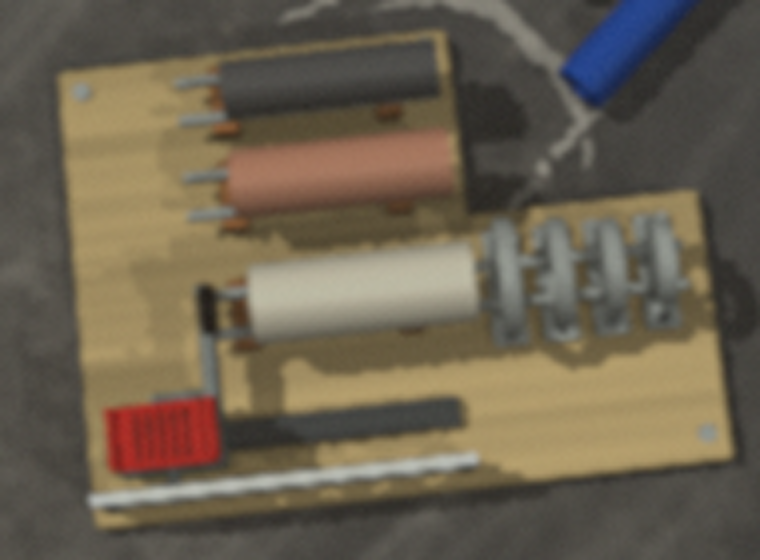

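The trough holds the off‑white prop, with pink and grey in the lanes, so ring 2 should stop it and the follower should end at 0.0565. In the zoomed picture the tab is at top-camera pixel (261,279) and the board corners at (235,188), (244,302), (403,285) and (395,218). Next I fit the gauge pose.

```bash
cat >> h.py <<'E'
E
python3 - <<'E'
from h import *
from scipy.optimize import least_squares
# zoom px -> board corners z=.012 (unknown x/y offset of board), tab, pusher, prop nose axis
z=lambda a,b:(220+a/4-.375,170+b/4-.375)
KT=camT('top')
for n,p,h in [('BL',z(97,528),.012),('BR',z(733,458),.012),('TR',z(698,190),.012),('TL',z(60,72),.012),('TR2',z(447,32),.012),('tab',z(163,435),.064)]:
    print(n,toplane('top',p,h,KT)[:2].round(4))
snapshot('top')
r=regions_of('top','thumb_tab')[0]; ys,xs=np.nonzero(r['pixels']); m=(xs.mean(),ys.mean()); print('tabmask',m,toplane('top',m,.063,KT).round(4))
snapshot('scene')
KS=camT('scene')
r=regions_of('scene','thumb_tab')[0]; ys,xs=np.nonzero(r['pixels']); m=(xs.mean(),ys.mean()); print('tab scene',m,toplane('scene',m,.063,KS).round(4))
im=cv2.imread('pics/scene0.png')[180:350,210:400]; cv2.imwrite('pics/scene0z.png',cv2.resize(im,None,fx=4,fy=4,interpolation=cv2.INTER_CUBIC)[:600])
# board direction
b=toplane('top',z(733,458),.012,KT)-toplane('top',z(97,528),.012,KT); print(np.hypot(*b[:2]),b/np.hypot(*b[:2]))
# red mask
im=cv2.imread('pics/top0.png').astype(int); M=(im[:,:,2]>110)&(im[:,:,1]<60)&(im[:,:,0]<70); M[:,:230]=0;M[:260]=0;M[300:]=0;M[:,300:]=0
print(cv2.minAreaRect(np.argwhere(M)[:,::-1].astype(np.float32)))
E
```

```text
BL [0.4774 0.1845]
BR [ 0.5177 -0.1358]
TR [ 0.6557 -0.1191]
TL [0.7141 0.2144]
TR2 [0.7384 0.0118]
tab [0.5205 0.1457]
tabmask (np.float64(259.6728110599078), np.float64(278.3847926267281)) [0.5205 0.1472 0.063 ]
tab scene (np.float64(328.74444444444447), np.float64(299.0796296296296)) [0.5204 0.1428 0.063 ]
0.32284884868133273 [ 0.12498657 -0.99215843  0.        ]
((260.5846252441406, 278.67694091796875), (15.628376007080078, 26.791501998901367), 82.87498474121094)
```

View pics/scene0z.png

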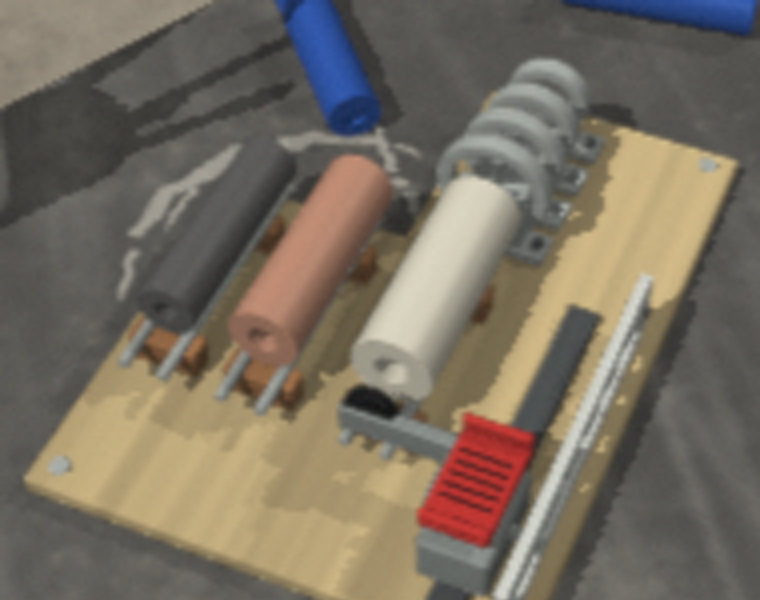

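```bash
python3 -m inch '[[[0,-0.024,0.0315,0,0,0,255],[0,-0.024,0.0315,0,0,0,255],[0,-0.024,0.0315,0,0,0,255],[0,-0.024,0.0315,0,0,0,255],[0,-0.024,0.0315,0,0,0,255],[0,-0.024,0.0315,0,0,0,255],[0,-0.024,0.0315,0,0,0,255],[0,-0.024,0.0315,0,0,0,255],[0,-0.024,0.0315,0,0,0,255],[0,-0.024,0.0315,0,0,0,255]]]' 20
python3 -m inch '[[[0,0,0,-0.12,0,0,255],[0,0,0,-0.12,0,0,255],[0,0,0,-0.12,0,0,255],[0,0,0,0,0,0,255]]]'
cat > g.py <<'E'
from h import *
import sys
# goal: gauge frame, tab centre
TAB=np.array([0.520,0.1455,0.064]); gx=np.array([.124,-.992,0]); gx/=np.linalg.norm(gx); gy=np.cross([0,0,1],gx)
def go(P,quiet=0):
    s=read_state(); M=R.from_quat(s['orientation']).as_matrix()
    Mt=np.c_[[0,0,-1],-gx,np.cross([0,0,-1],-gx)]
    print('t',s['t'],'tcp',np.round(s['tcp_pos'],4),'f',np.round(s['contact_force'],2),'gap',round(s['finger_gap'],4))
    print('dtool',(M.T@(P-s['tcp_pos'])).round(4),'rotvec',R.from_matrix(M.T@Mt).as_rotvec().round(4))
E
python3 -c "
from g import *
go(TAB+[0,0,.05])"
```

```text
t: 1.63
tcp_pos: [0.4047, 0.2905, 0.1803]
orientation: [0.085, 0.702, -0.081, 0.703]
contact_force: [1.0, 1.2, 0.2]
finger_gap: 0.0276
t: 1.97
tcp_pos: [0.4112, 0.2828, 0.1809]
orientation: [-0.044, 0.704, 0.047, 0.707]
contact_force: [0.4, 0.6, -0.2]
finger_gap: 0.0019
t 1.9667 tcp [0.4112 0.2828 0.1809] f [ 0.43  0.58 -0.23] gap 0.0019
dtool [ 0.0668 -0.1504  0.0899] rotvec [ 0.0048  0.0053 -0.0038]
```

```bash
python3 -m inch '[[[0.006,-0.030,0.018,0,0,0,255],[0.006,-0.030,0.018,0,0,0,255],[0.01,-0.030,0.018,0,0,0,255],[0.01,-0.030,0.018,0,0,0,255],[0.01,-0.025,0.015,0,0,0,255],[0,0,0,0.005,0.005,-0.004,255]]]'
python3 -c "
from g import *
go(TAB+[0,0,.03])
for n in ['wrist','top','scene']:save(n,n+'1.png')
im=cv2.imread('pics/scene1.png')[180:350,210:400]; cv2.imwrite('pics/scene1z.png',cv2.resize(im,None,fx=4,fy=4,interpolation=cv2.INTER_CUBIC)[:600])
"
```

```text
t: 2.47
tcp_pos: [0.52, 0.147, 0.1385]
orientation: [-0.036, 0.704, 0.038, 0.708]
contact_force: [-0.2, 0.4, 0.1]
finger_gap: 0.0005
t 2.4667 tcp [0.52   0.147  0.1385] f [-0.19  0.36  0.09] gap 0.0005
dtool [ 0.0445 -0.0016 -0.0003] rotvec [-0.0196  0.005  -0.0016]
```

View pics/wrist1.png

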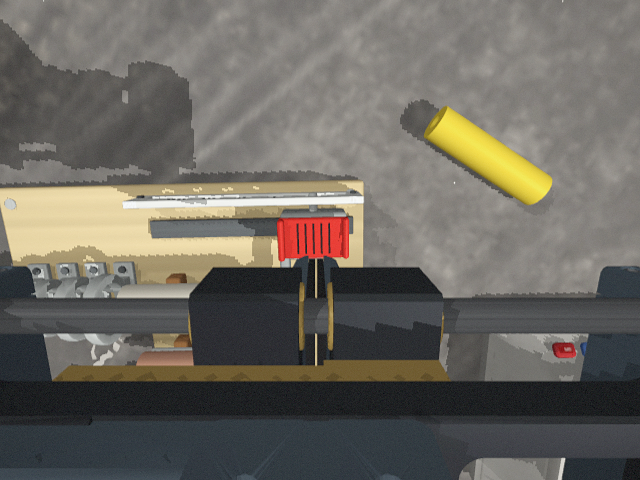

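View pics/scene1z.png

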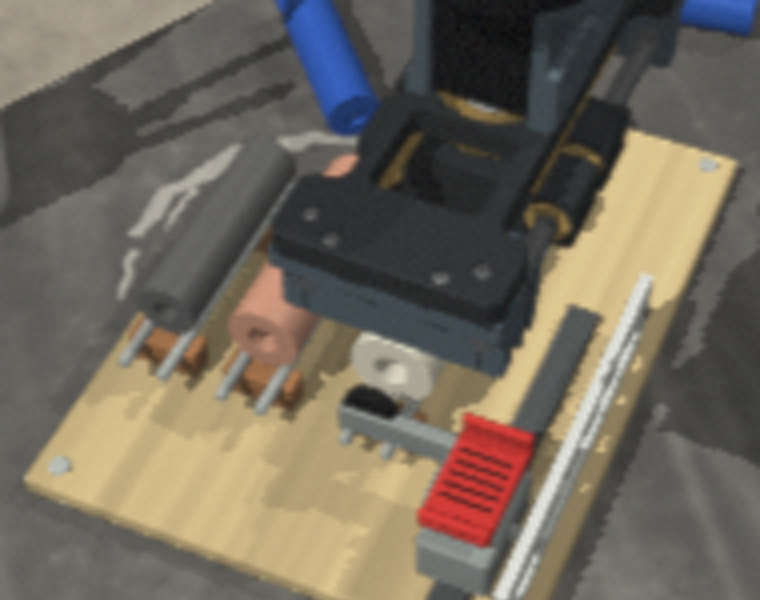

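In the wrist picture the tab is at about (313,237), right beside the finger gap at column 316. I'll check its position from this view.

```bash
python3 -c "
from g import *
KT=camT('wrist')
snapshot('wrist'); r=regions_of('wrist','thumb_tab')[0]; ys,xs=np.nonzero(r['pixels']); print(r['bbox'],xs.mean(),ys.mean(), proj('wrist',TAB,KT))
print(toplane('wrist',(313,236),.064,KT),toplane('wrist',(280,238),.068,KT),toplane('wrist',(346,236),.066,KT),toplane('wrist',(313,216),.064,KT), toplane('wrist',(313,258),.064,KT))
for a,b in [((0,204),(362,196)),((10,184),(362,183)),((125,206),(362,200))]:
  d=toplane('wrist',b,.012,KT)-toplane('wrist',a,.012,KT); print(np.arctan2(-d[1],-d[0]), np.arctan2(gx[1],gx[0]))
"
```

```text
[271.4, 194.3, 343.8, 262.7] 307.48425060574596 237.34025614399445 [307.81637899 238.95998666]
[0.51723453 0.14922374 0.064     ] [0.52057038 0.12437602 0.068     ] [0.5140321  0.17427055 0.066     ] [0.50171333 0.14754531 0.064     ] [0.53478935 0.15112209 0.064     ]
-1.4397154756341135 -1.446441332248135
-1.4588949136312375 -1.446441332248135
-1.436465843493539 -1.446441332248135
```

```bash
python3 -m inch '[[[0.025,0,0,-0.01,0.003,0,255],[0.02,0,0,-0.01,0.002,0,255],[0.015,0,0,0,0,0,255],[0.008,0,0,0,0,0,255],[0,0,0,0,0,0,255]]]'
python3 -c "
from g import *
go(TAB)
for n in ['wrist','scene']:save(n,n+'2.png')
im=cv2.imread('pics/scene2.png')[180:350,210:400]; cv2.imwrite('pics/scene2z.png',cv2.resize(im,None,fx=4,fy=4,interpolation=cv2.INTER_CUBIC)[:600])
im=cv2.imread('pics/wrist2.png')[170:330,220:410]; cv2.imwrite('pics/wrist2z.png',cv2.resize(im,None,fx=4,fy=4,interpolation=cv2.INTER_CUBIC)[:600])
"
```

```text
t: 3.13
tcp_pos: [0.5168, 0.1573, 0.0735]
orientation: [-0.046, 0.703, 0.049, 0.708]
contact_force: [0.1, 0.1, -0.1]
finger_gap: 0.0006
t 3.1333 tcp [0.5168 0.1573 0.0735] f [ 0.1   0.1  -0.11] gap 0.0006
dtool [ 0.0095 -0.0121  0.0015] rotvec [ 0.0112  0.0073 -0.0039]
```

View pics/wrist2z.png

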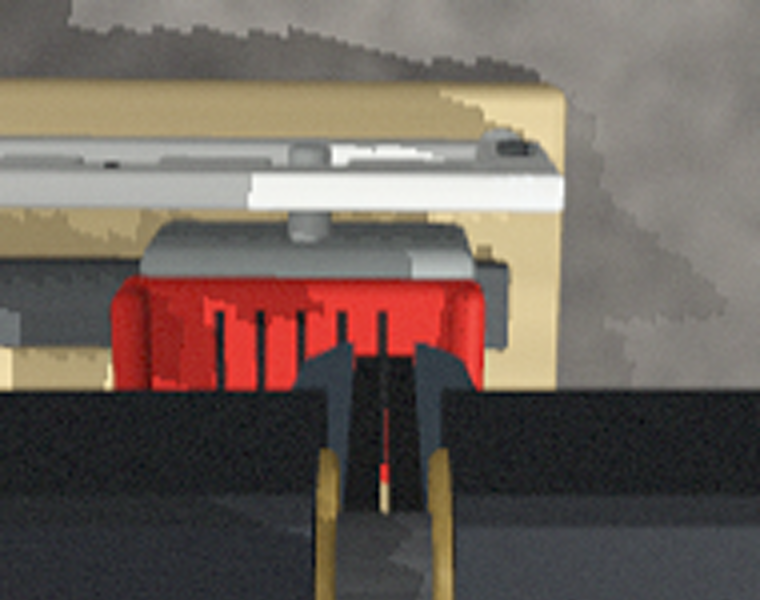

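View pics/scene2z.png

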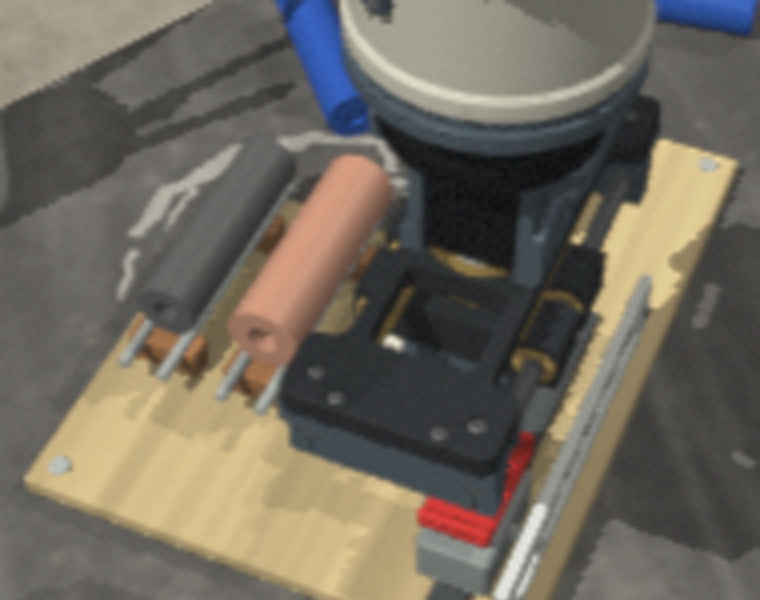

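Coming down, the fingers drifted about 10 mm toward the rear lip. I'll correct that before pressing.

```bash
python3 -m inch '[[[0,-0.010,0.001,0.010,0.006,-0.004,255],[0,0,0,0,0,0,255]]]'
python3 -c "
from g import *
go(np.array([.5195,.147,.064]))
save('wrist','wrist3.png')
im=cv2.imread('pics/wrist3.png')[170:330,220:410]; cv2.imwrite('pics/wrist3z.png',cv2.resize(im,None,fx=4,fy=4,interpolation=cv2.INTER_CUBIC)[:600])
"
```

```text
t: 3.4
tcp_pos: [0.5209, 0.1474, 0.0767]
orientation: [-0.044, 0.704, 0.044, 0.707]
contact_force: [0.2, 0.6, 0.1]
finger_gap: 0.0004
t 3.4 tcp [0.5209 0.1474 0.0767] f [0.23 0.59 0.08] gap 0.0004
dtool [ 0.0127 -0.0002 -0.0015] rotvec [0.0013 0.005  0.0005]
```

View pics/wrist3z.png

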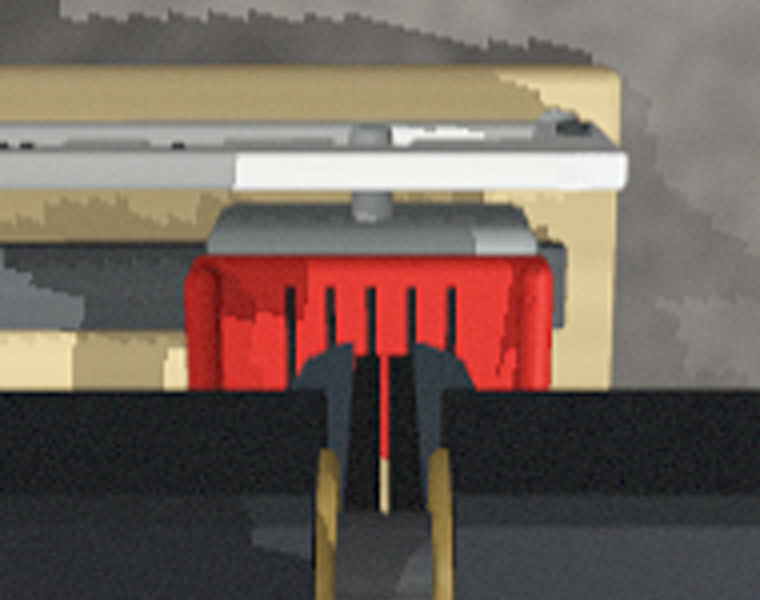

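```bash
python3 -c "
from g import *
KT=camT('wrist'); s=read_state(); M=R.from_quat(s['orientation']).as_matrix()
for d in [(0,0,0),(0,0,-.016),(0,-.0135,-.016),(-.0,.0135,-.016)]:
  p=np.array(proj('wrist',s['tcp_pos']+M@np.array(d),KT)); print(d,p,(p-[220,170])*4)
for d in [(0,0,-.016),(-.027,0,-.016),(.027,0,-.016),(0,0,.016)]:
  p=np.array(proj('wrist',np.array([.5195,.147,.064])-gx*0+gx*d[0]+gy*d[2],KT)); print('tab',d,(p-[220,170])*4)
"
```

```text
(0, 0, 0) [315.1485325  267.17842851] [380.59412998 388.71371403]
(0, 0, -0.016) [315.15860158 240.04326176] [380.63440632 280.17304703]
(0, -0.0135, -0.016) [291.18686994 240.0319522 ] [284.74747976 280.12780878]
(-0.0, 0.0135, -0.016) [339.12806676 240.05457025] [476.51226706 280.218281  ]
tab (0, 0, -0.016) [375.56880985 250.53221733]
tab (-0.027, 0, -0.016) [556.98321215 250.86314139]
tab (0.027, 0, -0.016) [194.10247825 250.20119855]
tab (0, 0, 0.016) [375.37419778 453.32799946]
```

The fingers are centred between the lips. Now I press.

```bash
python3 -m inch '[[[0.010,0,0,0,0,0,255],[0.006,0,0,0,0,0,255],[0.004,0,0,0,0,0,255],[0.002,0,0,0,0,0,255],[0,0,0,0,0,0,255]]]'
python3 -c "
from g import *
go(np.array([.5195,.147,.055]))"
```

```text
t: 3.87
tcp_pos: [0.5218, 0.1477, 0.0536]
orientation: [-0.044, 0.703, 0.044, 0.708]
contact_force: [-0.0, -0.8, -0.0]
finger_gap: 0.0005
t 3.8667 tcp [0.5218 0.1477 0.0536] f [-0.03 -0.85 -0.05] gap 0.0005
dtool [-0.0014 -0.0004 -0.0024] rotvec [ 0.0001  0.0076 -0.0003]
```

```bash
python3 -c "
from g import *
save('wrist','wrist4.png')
im=cv2.imread('pics/wrist4.png')[170:330,220:410]; cv2.imwrite('pics/wrist4z.png',cv2.resize(im,None,fx=4,fy=4,interpolation=cv2.INTER_CUBIC)[:600])
go(np.array([.5195,.147,.055]))
s=read_state();print(s['moment'],s['joint_efforts'])
"
```

```text
t 3.9167 tcp [0.5218 0.1477 0.0537] f [ 0.23  0.62 -0.46] gap 0.0004
dtool [-0.0013 -0.0004 -0.0023] rotvec [ 0.0001  0.0075 -0.0003]
[0.00863826 0.03641128 0.02108866] [-1.37498495e-02 -8.01483464e+01 -2.62202865e+01 -2.57058686e-02
 -1.37970094e-01 -4.96179036e-04]
```

View pics/wrist4z.png

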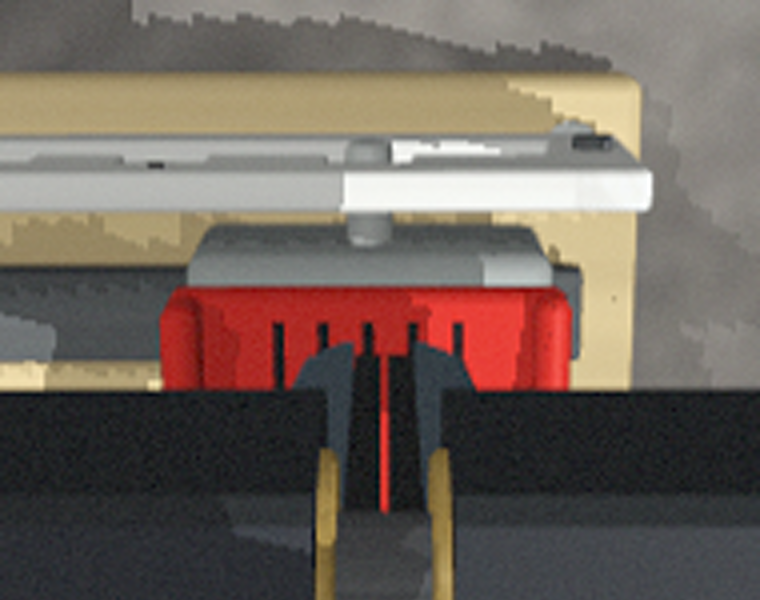

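```bash
python3 -c "
from g import *
KT=camT('wrist'); K,T=KT; print(K[0,0],T.round(3))
s=read_state(); M=R.from_quat(s['orientation']).as_matrix()
for z in (.064,.054,.072,.062):
  for sx in (-.027,.027):
    p=np.array(proj('wrist',np.r_[([.5205,.147]+gx[:2]*sx-gy[:2]*.016),z],KT)); print(z,sx,(p-[220,170])*4)
for d in [(0,0,-.016),(0,-.0135,-.016),(-.0,.0135,-.016),(0,-.0135,-.006)]:
  p=np.array(proj('wrist',s['tcp_pos']+M@np.array(d),KT)); print(d,(p-[220,170])*4)
save('scene','scene4.png'); save('top','top4.png')
im=cv2.imread('pics/scene4.png')[220:360,260:400]; cv2.imwrite('pics/scene4z.png',cv2.resize(im,None,fx=4,fy=4,interpolation=cv2.INTER_CUBIC)[:600])
im=cv2.imread('pics/wrist4.png');print(im.shape)
cv2.imwrite('pics/wrist4f.png',im)
"
```

```text
373.8187648096843 [[-0.125  0.962  0.241  0.456]
 [ 0.992  0.121  0.031  0.139]
 [ 0.001  0.243 -0.97   0.258]
 [ 0.     0.     0.     1.   ]]
0.064 -0.027 [578.7014842  289.12501931]
0.064 0.027 [175.1699826  288.93322308]
0.054 -0.027 [569.55769836 271.52757302]
0.054 0.027 [184.68319083 271.33972792]
0.072 -0.027 [586.68044085 304.48072246]
0.072 0.027 [166.86845382 304.28586785]
0.062 -0.027 [576.80249842 285.47037333]
0.062 0.027 [177.1457114  285.27935846]
(0, 0, -0.016) [380.62475949 280.16665735]
(0, -0.0135, -0.016) [284.73706461 280.12157565]
(-0.0, 0.0135, -0.016) [476.50336612 280.21173478]
(0, -0.0135, -0.006) [285.77472723 348.41493939]
(480, 640, 3)
```

View pics/scene4z.png

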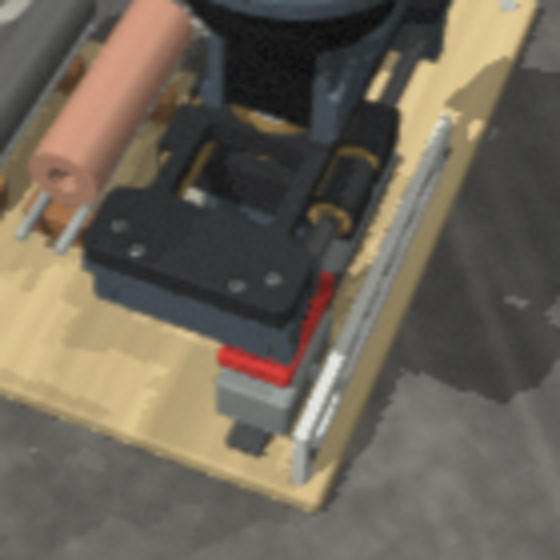

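View pics/wrist4f.png

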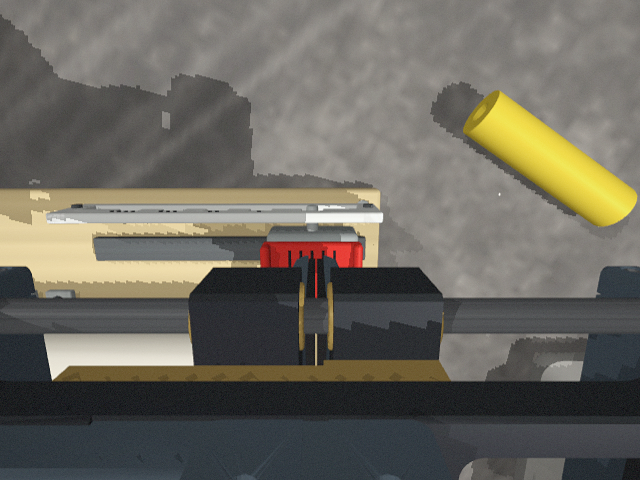

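The tab still looks up: the lips match the 64 mm height and there's no vertical force. I'll go down in small steps until the force shows contact.

```bash
python3 -m inch '[[[0.002,0,-0.001,0,0,0,255],[0,0,0,0,0,0,255]]]'; python3 -m inch '[[[0.002,0,-0.001,0,0,0,255],[0,0,0,0,0,0,255]]]'
```

```text
t: 4.18
tcp_pos: [0.5214, 0.1477, 0.0524]
orientation: [-0.044, 0.703, 0.044, 0.709]
contact_force: [0.6, 0.8, 0.1]
finger_gap: 0.0006
t: 4.35
tcp_pos: [0.5204, 0.1477, 0.0504]
orientation: [-0.044, 0.702, 0.044, 0.709]
contact_force: [0.3, 0.4, -0.6]
finger_gap: 0.0002
```

```bash
python3 -c "
from g import *
s=read_state(); M=R.from_quat(s['orientation']).as_matrix(); P=s['tcp_pos']
for n,c,f in (('scene',(280,240),5),('top',(225,240),6)):
  im=save(n,n+'5.png')[:,:,::-1].copy(); KT=camT(n)
  x,y=c; z=cv2.resize(im[y:y+110,x:x+120],None,fx=f,fy=f,interpolation=cv2.INTER_CUBIC)
  for d,col in [((0,0,0),(0,255,0)),((0,0,-.016),(255,0,0)),((-.079,0,-.038),(255,255,0)),((-.079,0,.038),(255,255,0)),((0,0,.016),(255,0,0))]:
    u=(proj(n,P+M@np.array(d),KT)-[x,y]+.5)*f; cv2.circle(z,(int(u[0]),int(u[1])),4,col,-1); print(n,d,u/f+[x,y])
  cv2.imwrite('pics/%s5z.png'%n,z)
save('wrist','wrist5.png')
im=cv2.imread('pics/wrist5.png')[170:330,220:410]; cv2.imwrite('pics/wrist5z.png',cv2.resize(im,None,fx=4,fy=4,interpolation=cv2.INTER_CUBIC)[:600])
"
```

```text
scene (0, 0, 0) [327.60510089 305.92249734]
scene (0, 0, -0.016) [336.43694386 309.13542298]
scene (-0.079, 0, -0.038) [352.37225422 285.25567709]
scene (-0.079, 0, 0.038) [307.10261396 269.55224324]
scene (0, 0, 0.016) [318.86246883 302.74202563]
top (0, 0, 0) [260.82367255 279.46734423]
top (0, 0, -0.016) [261.53952074 287.63337861]
top (-0.079, 0, -0.038) [256.70549948 297.35355176]
top (-0.079, 0, 0.038) [253.10511451 255.41273271]
top (0, 0, 0.016) [260.1115627  271.34395493]
```

View pics/scene5z.png

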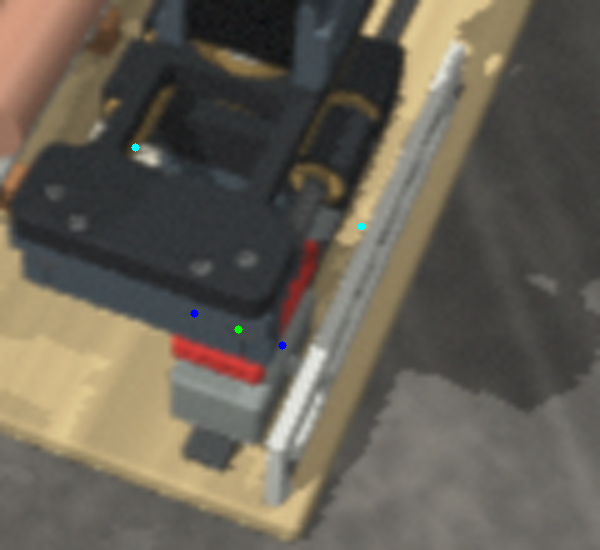

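View pics/top5z.png

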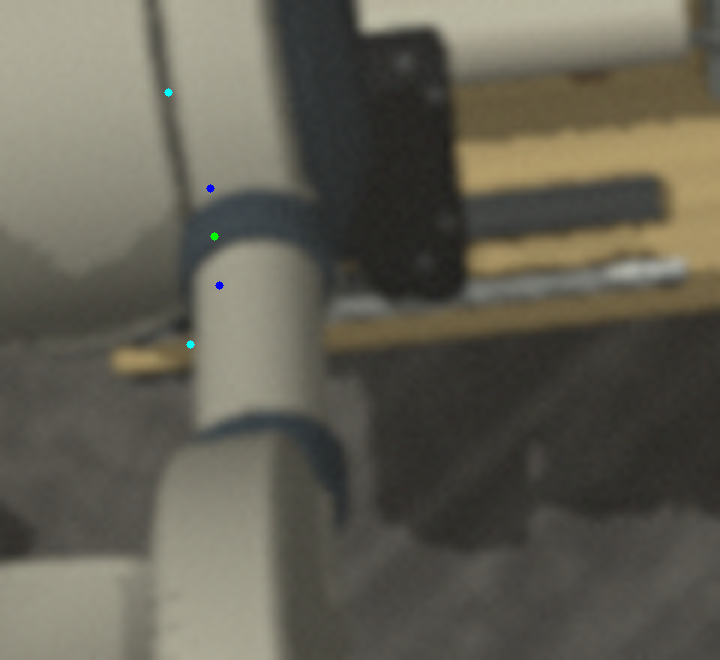

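View pics/wrist5z.png

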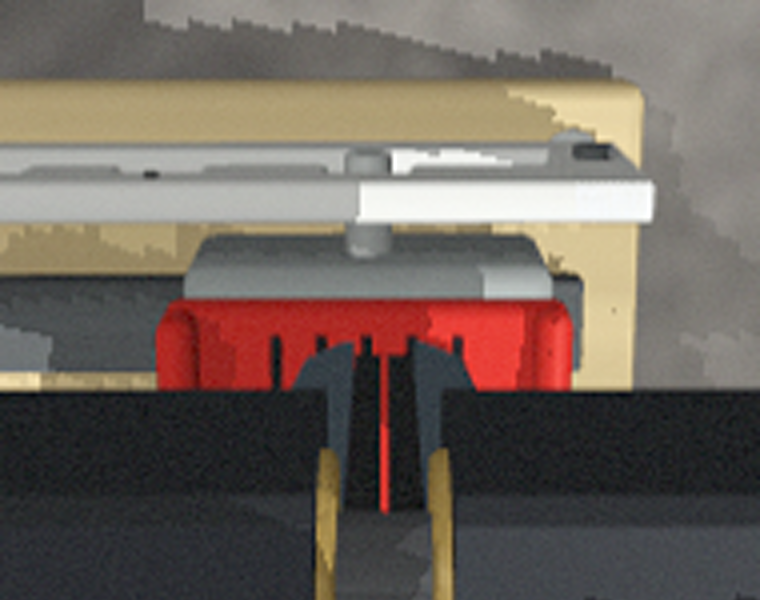

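```bash
python3 -m inch '[[[0.002,0,0,0,-0.005,0,255],[0,0,0,0,0,0,255]]]'; python3 -m inch '[[[0.002,0,0,0,-0.005,0,255],[0,0,0,0,0,0,255]]]'
python3 -c "
from g import *
go(np.array([.5195,.147,.05]))
save('wrist','wrist6.png')
im=cv2.imread('pics/wrist6.png')[170:330,220:410]; cv2.imwrite('pics/wrist6z.png',cv2.resize(im,None,fx=4,fy=4,interpolation=cv2.INTER_CUBIC)[:600])
"
```

```text
t: 4.67
tcp_pos: [0.5211, 0.1477, 0.0487]
orientation: [-0.044, 0.7, 0.045, 0.711]
contact_force: [0.2, -0.4, 0.0]
finger_gap: 0.0002
t: 4.83
tcp_pos: [0.5211, 0.1477, 0.0465]
orientation: [-0.043, 0.698, 0.045, 0.713]
contact_force: [-0.3, 0.1, -0.5]
finger_gap: 0.0007
t 4.8333 tcp [0.5211 0.1477 0.0465] f [-0.29  0.08 -0.54] gap 0.0007
dtool [-0.0035 -0.0005 -0.0016] rotvec [ 0.0003  0.0215 -0.0005]
```

View pics/wrist6z.png

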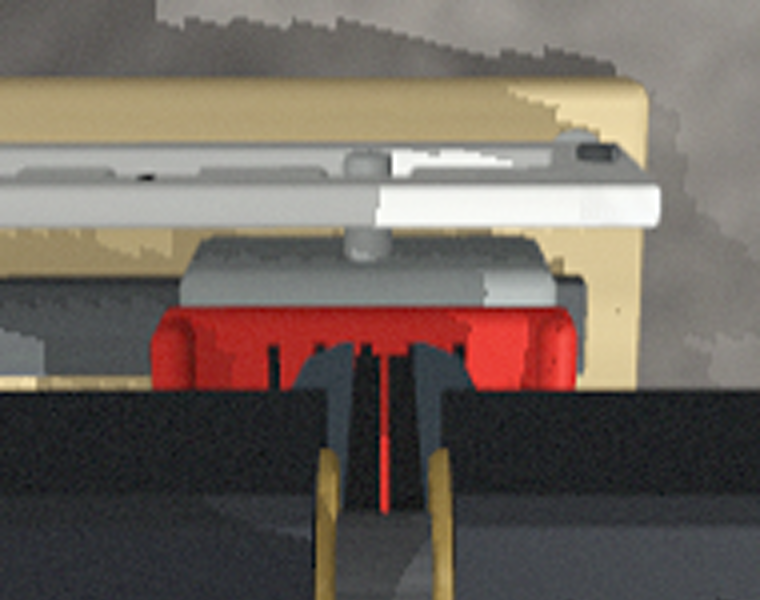

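```bash
python3 -m inch '[[[0.002,0,-0.001,0,0.02,0,255],[0,0,0,0,0,0,255]]]'; python3 -m inch '[[[0.003,0,0,0,0.005,0,255],[0,0,0,0,0,0,255]]]';python3 -m inch '[[[0.003,0,0,0,0.003,0,255],[0,0,0,0,0,0,255]]]'
python3 -c "
from g import *
go(np.array([.5195,.147,.05]))
save('wrist','wrist7.png');save('scene','scene7.png')
im=cv2.imread('pics/wrist7.png')[170:330,220:410]; cv2.imwrite('pics/wrist7z.png',cv2.resize(im,None,fx=4,fy=4,interpolation=cv2.INTER_CUBIC)[:600])
im=cv2.imread('pics/scene7.png')[220:360,260:400]; cv2.imwrite('pics/scene7z.png',cv2.resize(im,None,fx=4,fy=4,interpolation=cv2.INTER_CUBIC)[:600])
"
```

```text
t: 5.05
tcp_pos: [0.5202, 0.1476, 0.0447]
orientation: [-0.044, 0.706, 0.044, 0.706]
contact_force: [0.5, 0.3, 0.5]
finger_gap: 0.0003
t: 5.22
tcp_pos: [0.5204, 0.1477, 0.0413]
orientation: [-0.044, 0.708, 0.044, 0.704]
contact_force: [-0.8, -0.3, 0.1]
finger_gap: 0.0004
t: 5.38
tcp_pos: [0.5205, 0.1476, 0.0379]
orientation: [-0.044, 0.709, 0.044, 0.702]
contact_force: [0.2, 0.1, 0.1]
finger_gap: 0.0001
t 5.3833 tcp [0.5205 0.1476 0.0379] f [0.17 0.09 0.13] gap 0.0001
dtool [-0.0121 -0.0005 -0.0012] rotvec [ 0.0002 -0.0094 -0.0005]
```

View pics/wrist7z.png

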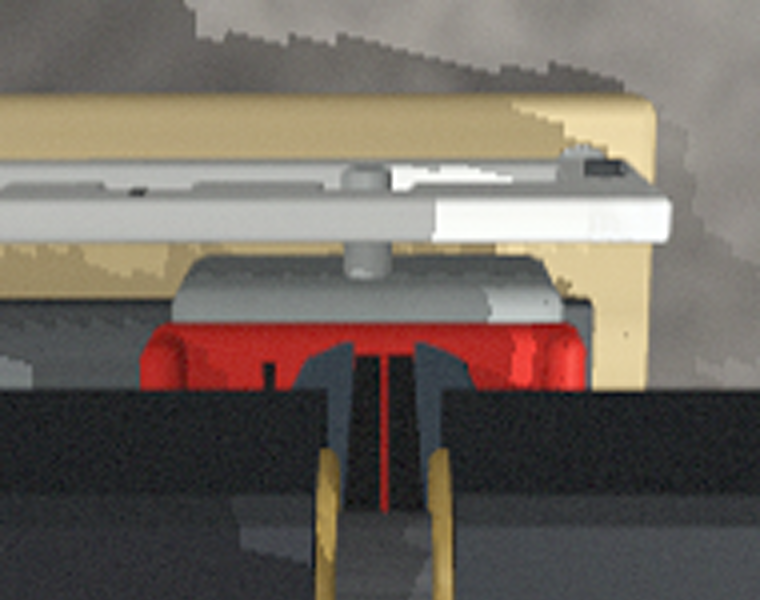

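View pics/scene7z.png

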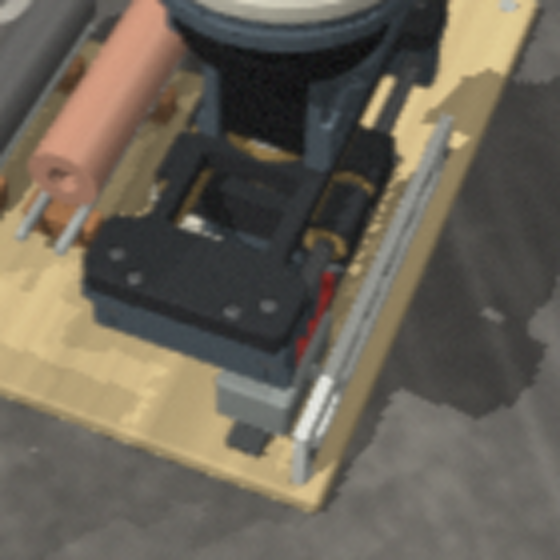

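```bash
python3 -c "
from g import *
s=read_state(); M=R.from_quat(s['orientation']).as_matrix(); P=s['tcp_pos']
KT=camT('scene')
for h in (.0,.019,.04,.06,.079,.1,.12):
  print(h,[tuple(np.array(proj('scene',P+M@np.array([-h,y,z]),KT)).round(1)) for y in (.045,.059,.089) for z in(-.038,.038)])
print('obs lower edge',(260+92/4,220+315/4),(260+293/4,220+378/4),'upper',(260+85/4,220+285/4))
"
```

```text
0.0 [(np.float64(338.0), np.float64(338.6)), (np.float64(295.5), np.float64(322.8)), (np.float64(334.9), np.float64(345.7)), (np.float64(291.9), np.float64(329.5)), (np.float64(327.8), np.float64(361.5)), (np.float64(284.0), np.float64(344.5))]
0.019 [(np.float64(338.5), np.float64(332.4)), (np.float64(295.1), np.float64(316.5)), (np.float64(335.3), np.float64(339.6)), (np.float64(291.5), np.float64(323.3)), (np.float64(328.1), np.float64(355.5)), (np.float64(283.3), np.float64(338.4))]
0.04 [(np.float64(339.0), np.float64(325.3)), (np.float64(294.7), np.float64(309.3)), (np.float64(335.7), np.float64(332.5)), (np.float64(290.9), np.float64(316.1)), (np.float64(328.4), np.float64(348.7)), (np.float64(282.6), np.float64(331.3))]
0.06 [(np.float64(339.5), np.float64(318.3)), (np.float64(294.2), np.float64(302.1)), (np.float64(336.1), np.float64(325.6)), (np.float64(290.4), np.float64(309.0)), (np.float64(328.7), np.float64(341.8)), (np.float64(281.9), np.float64(324.3))]
0.079 [(np.float64(340.0), np.float64(311.3)), (np.float64(293.8), np.float64(295.0)), (np.float64(336.6), np.float64(318.6)), (np.float64(289.9), np.float64(301.9)), (np.float64(329.0), np.float64(335.1)), (np.float64(281.2), np.float64(317.4))]
0.1 [(np.float64(340.6), np.float64(303.2)), (np.float64(293.3), np.float64(286.8)), (np.float64(337.1), np.float64(310.6)), (np.float64(289.3), np.float64(293.8)), (np.float64(329.3), np.float64(327.2)), (np.float64(280.4), np.float64(309.4))]
0.12 [(np.float64(341.1), np.float64(295.2)), (np.float64(292.8), np.float64(278.6)), (np.float64(337.6), np.float64(302.7)), (np.float64(288.7), np.float64(285.6)), (np.float64(329.6), np.float64(319.4)), (np.float64(279.6), np.float64(301.4))]
obs lower edge (283.0, 298.75) (333.25, 314.5) upper (281.25, 291.25)
```

```bash
python3 -c "
from g import *
KT=camT('wrist'); s=read_state(); M=R.from_quat(s['orientation']).as_matrix()
for h in (0,.01,.02,.03,.04,.06):
  print(h,[((np.array(proj('wrist',s['tcp_pos']+M@np.array([-h,y,z]),KT))-[220,170])*4).round(0) for y in(0,-.0135) for z in (-.016,-.011,0)])
"
```

```text
0 [array([381., 280.]), array([381., 315.]), array([381., 389.]), array([285., 280.]), array([285., 315.]), array([286., 389.])]
0.01 [array([381., 298.]), array([381., 334.]), array([381., 411.]), array([280., 298.]), array([281., 333.]), array([282., 411.])]
0.02 [array([381., 317.]), array([381., 354.]), array([381., 435.]), array([275., 317.]), array([276., 354.]), array([277., 435.])]
0.03 [array([381., 338.]), array([380., 378.]), array([380., 463.]), array([269., 338.]), array([270., 377.]), array([271., 462.])]
0.04 [array([380., 362.]), array([380., 403.]), array([380., 493.]), array([263., 362.]), array([264., 403.]), array([265., 493.])]
0.06 [array([380., 418.]), array([380., 464.]), array([380., 564.]), array([248., 418.]), array([249., 464.]), array([251., 564.])]
```

The body edge in the scene picture and the fingertip row in the wrist picture both suggest the real tips sit about 30 mm behind the nominal TCP. I expect contact at a TCP height of about 0.031, and I'll keep stepping down on force.

```bash
python3 -m inch '[[[0.003,0,-0.001,0,-0.008,0,255],[0,0,0,0,0,0,255]]]'; python3 -m inch '[[[0.003,0,0,0,-0.003,0,255],[0,0,0,0,0,0,255]]]';python3 -m inch '[[[0.002,0,0,0,0,0,255],[0,0,0,0,0,0,255]]]'
python3 -c "
from g import *
go(np.array([.5195,.147,.05]))
save('wrist','wrist8.png')
im=cv2.imread('pics/wrist8.png')[170:330,220:410]; cv2.imwrite('pics/wrist8z.png',cv2.resize(im,None,fx=4,fy=4,interpolation=cv2.INTER_CUBIC)[:600])
"
```

```text
t: 5.65
tcp_pos: [0.5196, 0.1476, 0.0351]
orientation: [-0.044, 0.706, 0.044, 0.706]
contact_force: [-0.7, -1.1, -0.7]
finger_gap: 0.0005
t: 5.82
tcp_pos: [0.5193, 0.1475, 0.0319]
orientation: [-0.044, 0.704, 0.044, 0.707]
contact_force: [0.0, -0.3, -0.0]
finger_gap: 0.0005
t: 5.98
tcp_pos: [0.5196, 0.1476, 0.0298]
orientation: [-0.044, 0.704, 0.044, 0.707]
contact_force: [-0.3, -0.6, 2.7]
finger_gap: 0.0003
t 5.9833 tcp [0.5196 0.1476 0.0298] f [-0.28 -0.59  2.75] gap 0.0003
dtool [-0.0202 -0.0006 -0.    ] rotvec [ 0.0003  0.0043 -0.0005]
```

View pics/wrist8z.png

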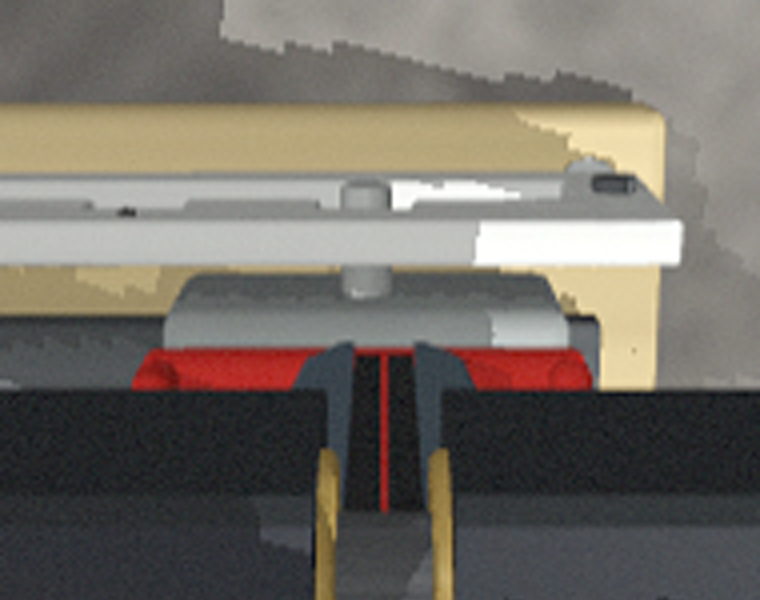

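Contact, at 2.7 N, which matches the spring about 2 mm down. I'll press on to about 5 N.

```bash
python3 -m inch '[[[0.003,0,0,0,0.003,0,255],[0.002,0,0,0,0,0,255],[0,0,0,0,0,0,255]]]'; python3 -m inch '[[[0.0015,0,0,0,0,0,255],[0,0,0,0,0,0,255]]]'
python3 -c "
from g import *
for i in range(4):
  s=read_state();snapshot('top');print(s['contact_force'].round(2) if hasattr(s['contact_force'],'round') else s['contact_force'])
go(np.array([.5195,.147,.05]))
"
```

```text
t: 6.28
tcp_pos: [0.5195, 0.1476, 0.0248]
orientation: [-0.044, 0.705, 0.044, 0.706]
contact_force: [-1.4, -0.3, 4.1]
finger_gap: 0.0004
t: 6.45
tcp_pos: [0.5195, 0.1476, 0.0232]
orientation: [-0.044, 0.705, 0.044, 0.706]
contact_force: [-0.5, -0.1, 5.2]
finger_gap: 0.0006
[-0.53 -0.14  5.22]
[-2.15 -1.25  5.42]
[-1.73 -0.47  5.98]
[-1.62 -0.28  4.17]
t 6.65 tcp [0.5195 0.1476 0.0234] f [-0.78  0.41  5.2 ] gap 0.0009
dtool [-0.0266 -0.0006 -0.    ] rotvec [ 0.0004  0.0008 -0.0005]
```

```bash
python3 -m inch '[[[0,-0.005,0,0,0,0,255],[0,-0.005,0,0,0,0,255],[0,0,0,0,0,0,255]]]'
python3 -c "
from g import *
go(np.array([.5195,.147,.023])+gx*.01)
save('wrist','wrist9.png')
im=cv2.imread('pics/wrist9.png')[170:330,220:410]; cv2.imwrite('pics/wrist9z.png',cv2.resize(im,None,fx=4,fy=4,interpolation=cv2.INTER_CUBIC)[:600])
"
```

```text
t: 6.9
tcp_pos: [0.5209, 0.1371, 0.0236]
orientation: [-0.044, 0.705, 0.045, 0.706]
contact_force: [-1.5, -1.4, 4.5]
finger_gap: 0.0004
t 6.9 tcp [0.5209 0.1371 0.0236] f [-1.53 -1.44  4.5 ] gap 0.0004
dtool [ 0.0006 -0.     -0.0002] rotvec [ 0.001   0.0012 -0.0007]
```

View pics/wrist9z.png

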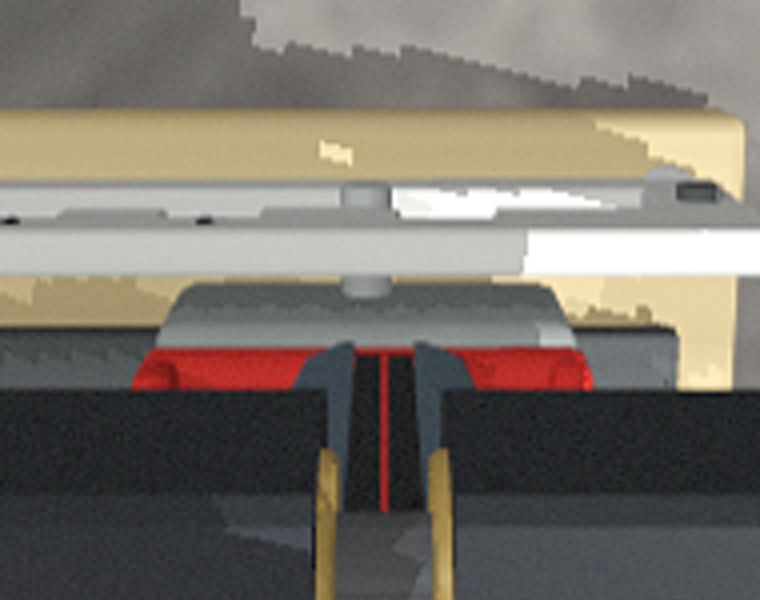

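The follower is carried along by friction: the tab hasn't moved relative to the fingers, and the pin is clear of its notch. About 10.5 mm of the 56.5 mm is done.

```bash
python3 -m inch '[[[0.0005,-0.006,0,0,0,0,255],[0,-0.006,0,0,0,0,255],[0,-0.006,0,0,0,0,255],[0.0003,-0.006,0,0,0,0,255],[0,0,0,0,0,0,255]]]'
python3 -c "
from g import *
go(np.array([.5196,.1476,.023])+gx*.0565)
save('wrist','wrist10.png');save('scene','scene10.png')
im=cv2.imread('pics/wrist10.png')[170:330,220:410]; cv2.imwrite('pics/wrist10z.png',cv2.resize(im,None,fx=4,fy=4,interpolation=cv2.INTER_CUBIC)[:600])
"
```

```text
t: 7.37
tcp_pos: [0.5248, 0.1112, 0.023]
orientation: [-0.044, 0.705, 0.045, 0.707]
contact_force: [-1.1, 0.5, 4.5]
finger_gap: 0.0006
t 7.3667 tcp [0.5248 0.1112 0.023 ] f [-1.08  0.54  4.53] gap 0.0006
dtool [-0.0001 -0.0197 -0.0007] rotvec [ 0.0005  0.0025 -0.0012]
```

View pics/wrist10z.png

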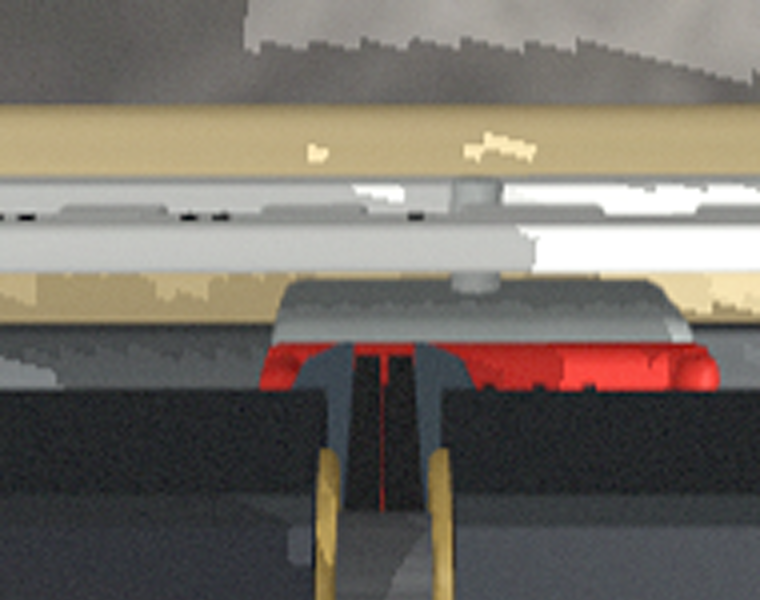

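View pics/scene10.png

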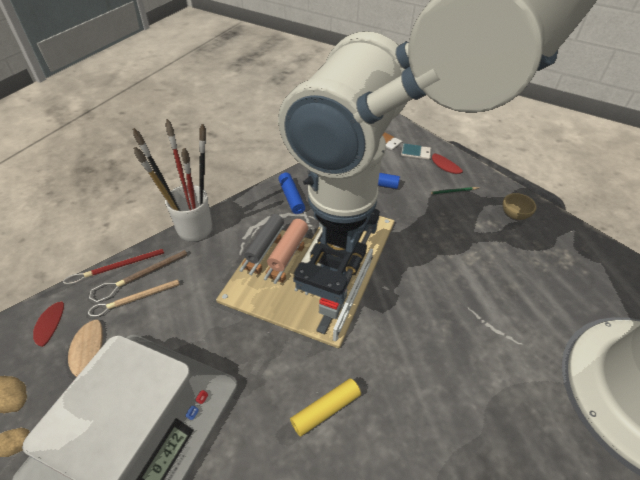

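The follower slipped a little and the front lip is now against the fingers. The pin is about 7.5 mm short of the one-dot notch, so the follower is at about 23 mm. Push on.

```bash
python3 -m inch '[[[0.0003,-0.006,0,0,0,0,255],[0,-0.006,0,0,0,0,255],[0.0003,-0.006,0,0,0,0,255],[0,-0.005,0,0,0,0,255],[0,0,0,0,0,0,255]]]'
python3 -c "
from g import *
go(np.array([.5196,.1476,.023])+gx*.0565)
save('wrist','wrist11.png')
im=cv2.imread('pics/wrist11.png')[170:330,220:410]; cv2.imwrite('pics/wrist11z.png',cv2.resize(im,None,fx=4,fy=4,interpolation=cv2.INTER_CUBIC)[:600])
"
```

```text
t: 7.88
tcp_pos: [0.5277, 0.0886, 0.0224]
orientation: [-0.044, 0.705, 0.045, 0.707]
contact_force: [-0.9, -0.2, 5.4]
finger_gap: 0.0005
t 7.8833 tcp [0.5277 0.0886 0.0224] f [-0.9  -0.22  5.44] gap 0.0005
dtool [-0.0006  0.003  -0.0007] rotvec [ 0.0013  0.0027 -0.0019]
```

View pics/wrist11z.png

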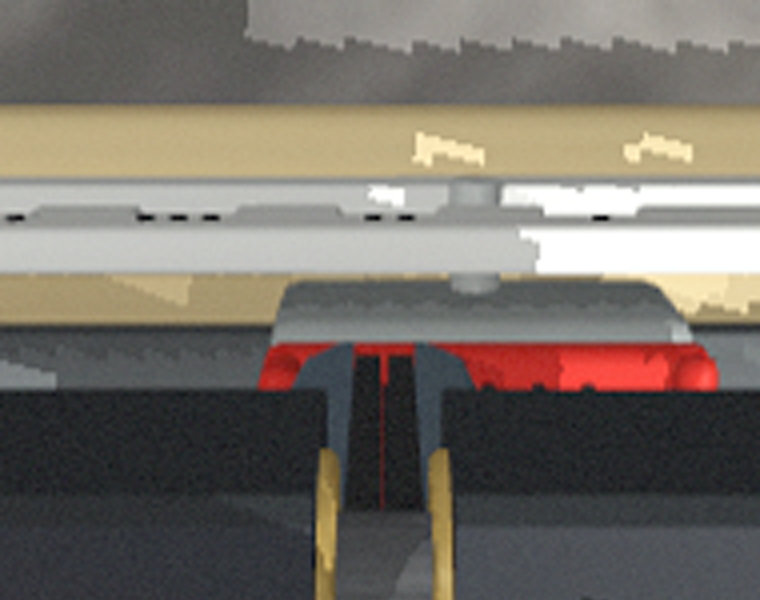

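The pin is now about 10.5 mm before the two-dot notch, so the follower is at 46 mm. I'll approach slowly.

```bash
python3 -m inch '[[[0.0003,-0.004,0,0,0,0,255],[0,-0.004,0,0,0,0,255],[0,0,0,0,0,0,255]]]'; python3 -m inch '[[[0,-0.002,0,0,0,0,255],[0,0,0,0,0,0,255]]]'
python3 -c "
from g import *
go(np.array([.5196,.1476,.023])+gx*.0565)
save('wrist','wrist12.png')
im=cv2.imread('pics/wrist12.png')[170:330,220:410]; cv2.imwrite('pics/wrist12z.png',cv2.resize(im,None,fx=4,fy=4,interpolation=cv2.INTER_CUBIC)[:600])
"
```

```text
t: 8.18
tcp_pos: [0.5287, 0.0804, 0.0221]
orientation: [-0.044, 0.705, 0.045, 0.707]
contact_force: [0.5, -0.5, 5.1]
finger_gap: 0.0006
t: 8.35
tcp_pos: [0.529, 0.078, 0.0222]
orientation: [-0.044, 0.705, 0.045, 0.707]
contact_force: [-1.1, 0.7, 5.0]
finger_gap: 0.0005
t 8.35 tcp [0.529  0.078  0.0222] f [-1.11  0.72  4.98] gap 0.0005
dtool [-0.0008  0.0137 -0.0007] rotvec [ 0.0014  0.0027 -0.0021]
```

View pics/wrist12z.png

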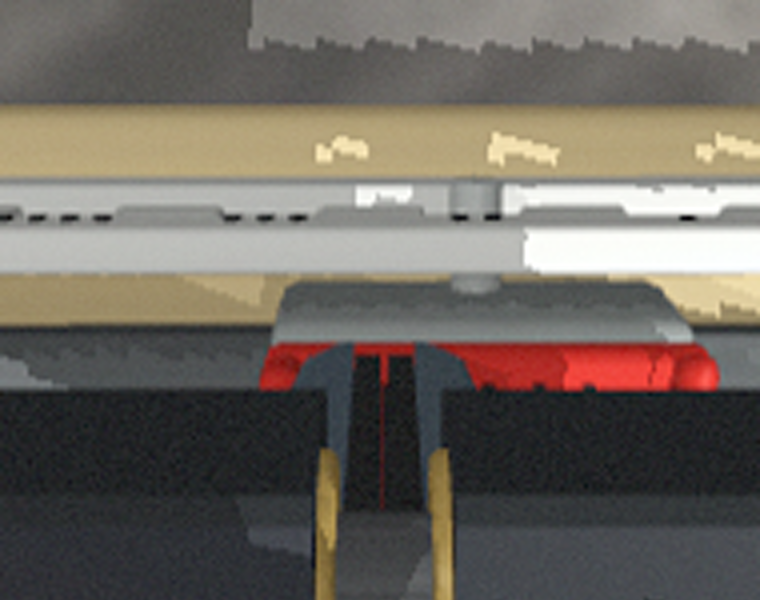

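The pin (column 475) is centred on the two dots (columns 460 and 492). I'll nudge 1 mm to feel for the stop.

```bash
python3 -m inch '[[[0,-0.001,0,0,0,0,255],[0,0,0,0,0,0,255]]]'
python3 -c "
from g import *
for i in range(3):
  print(np.round(read_state()['contact_force'],2)); 
  save('wrist','wrist13.png')
go(np.array([.5196,.1476,.023])+gx*.0565)
im=cv2.imread('pics/wrist13.png')[170:330,220:410]; cv2.imwrite('pics/wrist13z.png',cv2.resize(im,None,fx=4,fy=4,interpolation=cv2.INTER_CUBIC)[:600])
"
```

```text
t: 8.57
tcp_pos: [0.5291, 0.0771, 0.0223]
orientation: [-0.043, 0.705, 0.045, 0.707]
contact_force: [-0.8, 3.2, 5.5]
finger_gap: 0.0002
[-0.77  3.25  5.5 ]
[-0.58  3.57  5.18]
[-1.14  3.1   4.55]
t 8.7167 tcp [0.5291 0.0772 0.0223] f [-0.36  3.85  4.95] gap 0.0006
dtool [-0.0007  0.0146 -0.0007] rotvec [ 0.0015  0.0029 -0.0023]
```

View pics/wrist13z.png

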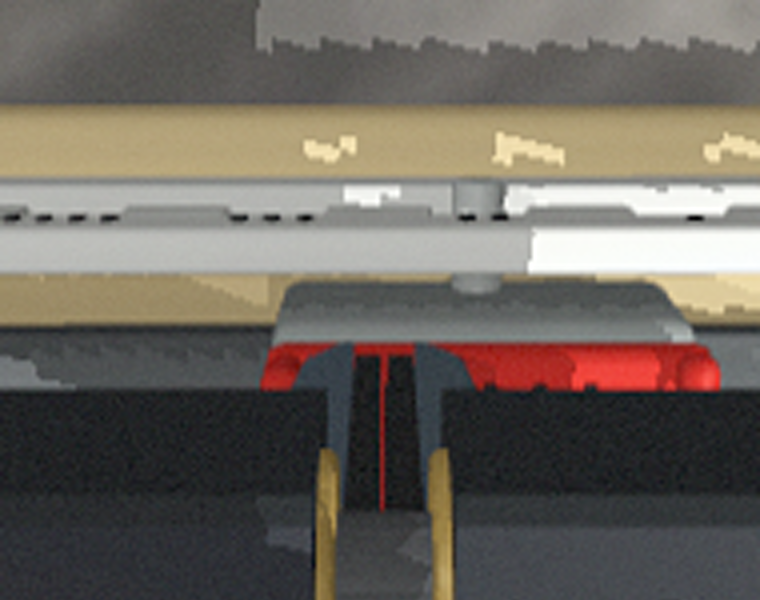

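The prop is stopped: about 3.5 N along the push direction with the pin at the two-dot notch. Lifting straight up.

```bash
python3 -m inch '[[[-0.004,0.0005,0,0,0,0,255],[-0.004,0,0,0,0,0,255],[-0.004,0,0,0,0,0,255],[-0.004,0,0,0,0,0,255],[-0.01,0,0,0,0,0,255],[-0.02,0,0,0,0,0,255],[0,0,0,0,0,0,255]]]'
python3 -c "
from g import *
go(np.array([.5196,.1476,.023])+gx*.0565)
save('wrist','wrist14.png')
im=cv2.imread('pics/wrist14.png')[150:310,160:350]; cv2.imwrite('pics/wrist14z.png',cv2.resize(im,None,fx=4,fy=4,interpolation=cv2.INTER_CUBIC)[:600])
"
```

```text
t: 9.3
tcp_pos: [0.5281, 0.0768, 0.0715]
orientation: [-0.044, 0.706, 0.045, 0.706]
contact_force: [0.7, 0.0, 1.0]
finger_gap: 0.0003
t 9.3 tcp [0.5281 0.0768 0.0715] f [0.72 0.03 1.  ] gap 0.0003
dtool [0.0485 0.0147 0.0003] rotvec [ 0.0018  0.0003 -0.0018]
```

View pics/wrist14z.png

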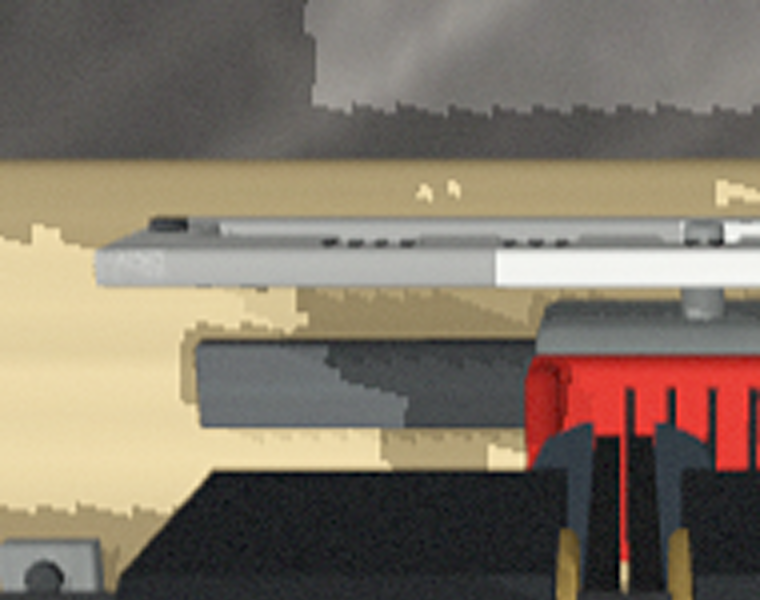

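The pin sits at the two dots and the tab looks up. I'll clear the arm and check with the fixed cameras.

```bash
python3 -m inch '[[[-0.04,0,0,0,0,0,255],[-0.04,0,0,0,0,0,255],[-0.02,0.03,0,0,0,0,255],[0,0.04,0,0,0,0,255],[0,0.04,0,0,0,0,255],[0,0.04,0,0,0,0,255],[0,0.04,0,0,0,0,255],[0,0.04,0,0,0,0,255],[0,0.04,0,0,0,0,255],[0,0,0,0,0,0,255]]]'
python3 -c "
from g import *
go(np.array([.5196,.1476,.023]))
save('top','top15.png');save('scene','scene15.png')
im=cv2.imread('pics/top15.png')[170:310,220:410]; cv2.imwrite('pics/top15z.png',cv2.resize(im,None,fx=4,fy=4,interpolation=cv2.INTER_CUBIC))
im=cv2.imread('pics/scene15.png')[180:330,210:400]; cv2.imwrite('pics/scene15z.png',cv2.resize(im,None,fx=4,fy=4,interpolation=cv2.INTER_CUBIC)[:600])
for n in ('prop_white','thumb_tab','prop_pink','prop_grey'):
  for r in regions_of('top',n)[:2]: print(n,round(r['p'],2),r['bbox'])
"
```

```text
t: 10.18
tcp_pos: [0.4913, 0.3538, 0.1767]
orientation: [-0.041, 0.706, 0.043, 0.705]
contact_force: [-1.3, -1.0, -1.0]
finger_gap: 0.0007
t 10.1833 tcp [0.4913 0.3538 0.1767] f [-1.35 -0.96 -0.95] gap 0.0007
dtool [ 0.153  -0.2086  0.0038] rotvec [-0.0054 -0.001  -0.0032]
prop_white 0.56 [298.9, 226.1, 356.7, 251.1]
thumb_tab 0.94 [275.5, 267.3, 303.2, 287.9]
prop_pink 0.86 [279.7, 197.9, 331.5, 225.0]
prop_grey 0.79 [273.6, 176.5, 333.3, 196.9]
prop_grey 0.77 [166.1, 296.8, 219.3, 333.1]
```

View pics/top15z.png

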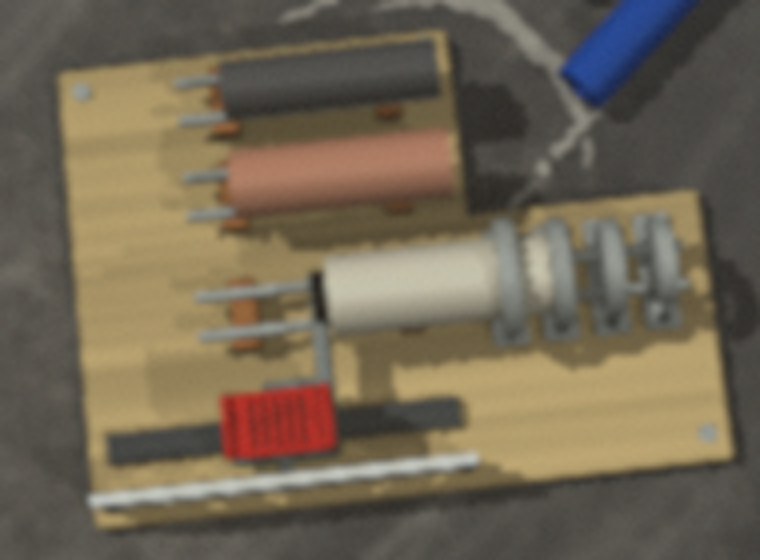

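View pics/scene15z.png

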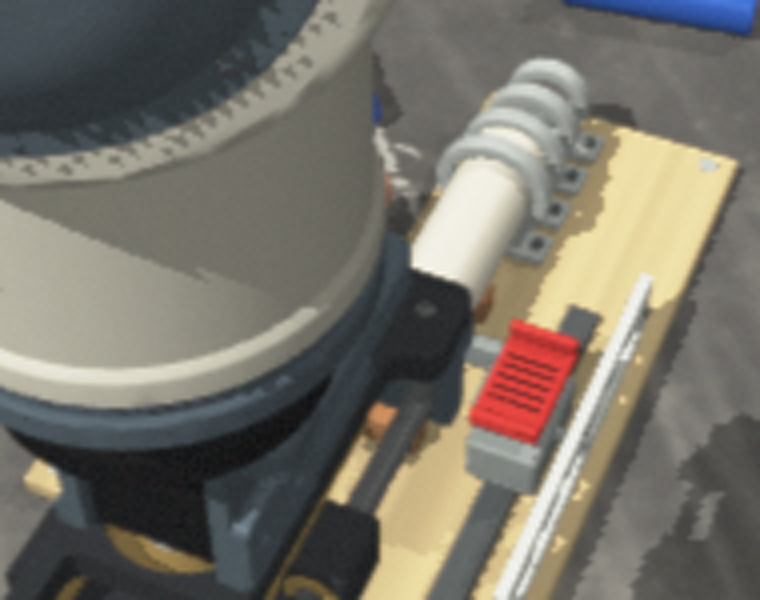

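The prop goes through ring 1 and its nose is at ring 2; the waiting props haven't moved. Last, a numeric check of the follower's travel and the tab's height.

```bash
python3 -c "
from g import *
def red(f,x0,x1,y0,y1):
    im=cv2.imread(f).astype(int); M=(im[:,:,2]>110)&(im[:,:,1]<60)&(im[:,:,0]<70); W=np.zeros_like(M);W[y0:y1,x0:x1]=1
    return np.array(cv2.minAreaRect(np.argwhere(M&W)[:,::-1].astype(np.float32))[0])
for n,b,w in (('top',(230,320,260,300),0),('scene',(300,380,250,330),0)):
    a=red('pics/%s0.png'%n,*b); c=red('pics/%s15.png'%n,*b); KT=camT(n)
    A=toplane(n,a,.064,KT)
    for z in (.064,.060,.056):
        d=toplane(n,c,z,KT)-A; print(n,z,'along',(d@gx).round(4),'across',(d@gy).round(4))
"
```

```text
top 0.064 along 0.0548 across -0.0
top 0.06 along 0.0545 across 0.0004
top 0.056 along 0.0542 across 0.0008
scene 0.064 along 0.0556 across -0.0007
scene 0.06 along 0.0586 across 0.0002
scene 0.056 along 0.0616 across 0.0012
```

```bash
python3 -c "
from rig import *
print(job_done())"
```

```text
the job is handed in; nothing more can be done
None
```

I pressed the tab, slid the follower until ring 2 stopped the off-white prop, and released it there. I handed the job in at about 10.3 s; no verdict is reported.

**The push:** the stop showed as about 3.5 N along the push direction, with the latch pin at the two-dot notch. I then lifted straight up and moved the arm clear.

**Last checks:**
- **Prop:** the top picture shows it through ring 1 with its nose at ring 2. I judged this by eye.
- **Follower:** it moved 54.8 mm by the top camera and 55.6 mm by the scene camera, against the notch at 56.5 mm (5 mm tolerance). It can't have moved further from home than the latch allows unless it came free, and the pin was seen at the two dots after release.
- **Tab:** the two cameras agree on the position only if the tab is at its up height. It also looks up in the pictures.
- **Waiting props:** pink and grey are where they started in the top picture. I compared them by eye.
- **Contact:** the arm is well clear of the gauge.

**What disagreed:** the fingertips first touched the tab at a reported TCP height of about 0.031 m, not 0.064 m, so the real tips sit about 33 mm behind the nominal TCP. I went down on force readings instead; the tab's force rose to about 5 N, as its spring should.

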